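# Pass a spark-plug rack through the gated chute

## Robot

A 7-joint arm with a two-finger parallel gripper is mounted at the origin on the work surface. World frame = base frame: x ahead of the robot, y to its left, z up, the work surface at z = 0. Lengths are in m, angles in rad, forces in N, time in s.
With the tool pointing down it reaches from about 0.4 to 0.85 m from the base axis. Payload 10.4 kg.
Tool frame: the origin (TCP) lies between the finger pads; the fingertips stand ahead of it and the grasp point (between the pads) lies 5 mm behind it (manip.tip_extent is the z of the fingertips in the tool frame, in m); z points along the fingers, y is the line along which they close (so a half turn about z gives the same grasp; the last joint's range is limited). The gripper opens to 85 mm and grips with 20 to 120 N. Pads are 22 mm wide; open, the fingers measure 114 mm over their backs; the gripper's body (76 mm by 85 mm) begins 54 mm behind the grasp point. The pads swing forward as they close: fully open they stand 13 mm farther back than shut.
Start: joints at [-1.158, 0.332, -0.065, 1.46, 0.022, 1.35, -0.088], TCP at [0.264, 0.567, 0.215] pointing down, gripper open.
Joint ranges: [-2.6, 2.6], [-0.5, 2.12], [-1.47, 1.34], [0.16, 2.42], [-1.27, 4.41], [0.06, 2.06], [-2.6, 2.6]. Speed limits (rad/s): [2.22, 2.22, 2.79, 2.79, 3.14, 3.14, 3.14].

## Interface

Orientations are given as a unit quaternion [x, y, z, w].
In Python, from workcell import status, viewer, manip gives the robot as it stands.
- The arm moves only by the tool play_rows, never from a script. Its argument "plan" is one flat list of numbers, 7 for each row, row after row: the turn, a rotation vector about the tool's x, y, z in degrees, then the shift along the tool's x, y, z in m, then the opening, from 0 (shut) to 1 (fully open). In form: [ax, ay, az, dx, dy, dz, grip, ax, ay, az, dx, dy, dz, grip, ...]. A call has 1 to 20 rows; each row is the pose to reach, as a shift and turn from the pose commanded when the call began, along the tool's axes at that moment; what a row does not reach only later rows make up. A row lasts 1/8 s, in which the tool goes at most 62.5 mm and 10.7 degrees, less where a joint would pass 70% of its speed; a pose out of reach is approached as far as the arm can. A call with a gripper value outside its range is refused whole. The fingers move at their own pace and stop on an object; "squeeze" is the grip in N (left out, the last holds). Time passes only in rows, so rows that repeat a pose let the fingers close. It gives the time, the measured TCP pose, the force, the opening and the grip force at its end, in the units of the state.
- status.get_obs(): the state, without advancing time (a new reading comes with each control period).
- viewer.camera(name): name is "scene" or "top" or "wrist"; returns the picture (384x512x3 uint8, red, green, blue); there is no depth.
- viewer.camera_model(name): a dict with "fx", "fy", "cx", "cy" (pixels), "R" (3x3) and "t" (3): a world point X has camera coordinates R X + t. Camera axes: x right, y down, z forward; pixel columns grow to the right and rows downward; lengths in m; the calibration is good to about 2 mm. A picture is of the moment at which its call begins: read the wrist's pose just before it. camera_model takes no time and is no camera call; for the wrist camera it gives the pose at the moment of the call.
- manip.hand_in(): hands the job in; it is judged then, once.
The state is a dict: "clock": time; "joint_pos": joint angles; "joint_velocities": joint speeds; "tau": joint torques, N m; "position": TCP position; "ee_rot": TCP orientation; "ft_force": force on the tool from outside, world axes, zero at the start; "torque": the same for the moment, N m; "grip_width": opening from 0.0 (shut) to 1.0 (fully open); "grasp_force": force on a finger pad.
Only numpy, scipy, OpenCV 4.12 (cv2) and the standard library are available. Lean on these libraries where they do the work, as an engineer would, in place of code of your own. Each camera call takes 0.05 s, during which the arm holds its last target. There are 200 camera calls.

## Task

Hold the chute's hinged gate open by pressing its long treadle plate down with one fingertip, and with another fingertip push the spark-plug rack along the chute, past the gate, fully home against the end stop. Keep the gate up until the whole rack is through, so that it never touches the rack, then let go so that the gate closes behind it. Only push: do not pinch, lift or tip the rack, and leave the jar, wrench, screwdriver and bearing alone.

Things in the scene. Friction and masses are not known exactly. Their poses are not given: they have to be found in the camera images.
- chute: Fixed open-topped straight steel channel (all sizes mm). Origin: bench level, on its centre line. x: the way the rack is pushed, y: across, z: up. Runs from x = -160 to 135; floor top z = 6; inner width 56 (y -28 to 28); walls 4 thick, the +y one 36 high, the -y one 30. Gate and treadle are on the -y side. Below, 'chute (x, y, z)' means this frame.
- end_stop (a point): Foot of the end stop's inner face, at chute (135, 0, 6); the stop is 40 high. Behind it stands a grey plug-cleaner box, chute x 142 to 232, 120 wide, 85 high.
- gate (a joint): Gate hinge, rad: 0 closed (a spring shuts it in well under 1 s), 1.15 fully up (stop). Opens by pressing the treadle down; the rack cannot push it open. At 0.9 or more the whole rack, plugs included, passes clear of it.
- gate_shaft (a point): Fixed point on the gate's hinge axis, chute (20, -40, 42); the axis is parallel to chute x. The gate's boom and the treadle are one rigid part that turns about it, boom on the channel side, treadle on the outer (-y) side.
- gate_blade (a point): Centre of the blade (6 x 10 x 16) at the boom's end; closed it is at chute (20, -17, 36): the boom spans chute x 17 to 23 and the blade y -22 to -12, hanging down to z = 28 in the rack's way. It swings up and sideways towards -y and never reaches past y = -8, so a finger in the channel at y above -6 is clear of it.
- treadle_mid (a point): Middle of the treadle, an aluminium plate 215 x 46 x 3 along the shaft, chute x -160 to 55, from 4 to 50 mm out from the axis. Closed it rises outward at 30 deg (middle at chute (-52, -63, 56)); at joint q its slope is 30 deg minus q. Pressed 20 to 34 mm out it takes 3 N at first, up to 8 N when open. A fingertip can slide along it in chute x with the gate kept up.
- rack: Loose grey plastic rack, block 90 (x) x 52 (y) x 40 high, with four spark plugs in a row at its y = 6, tops 64 above its underside. Origin: centre of its underside; axes as the chute's. Stands in the channel (underside at z = 6) before the gate, 2 play each side, 0.25 to 0.5 kg. Home against the stop, its origin is at chute x = 90.
- push_plate (a point): Rear face of the rack's upright push plate, 10 below its top, at rack (-45, 9, 50). The plate is 4 thick, spans rack y -6 to 24 and rises 60 above the underside; its rear face is flush with the block's rear.
- jar: Bystander: closed round jar, 64 diameter, 85 high. Origin: centre of its underside.
- wrench: Bystander: steel wrench 170 long, lying flat along its x axis. Origin: under its middle.
- screwdriver: Bystander: screwdriver 200 long, lying along its x axis. Origin: under its middle.
- bearing: Bystander: steel bearing ring, 52 diameter, 16 high. Origin: centre of its underside.
Things that resemble listed ones, but are neither listed nor needed, are in the scene too. What is shaped like the rack but purple is not meant.

How it is judged:
On the way, in this order (a step that is already met when the one before it is completed fails the run):
1. a finger holds the gate up while the rack is still before it (value of joint gate above 0.85 rad and contact force between the fingers and gate above 0.3 N and x of rack in the frame of chute below -0.025 m), for 0.1 s.
2. the rack is half-way past the gate, which a finger still holds up (value of joint gate above 0.85 rad and contact force between the fingers and gate above 0.3 N and x of rack in the frame of chute between 0.005 and 0.06 m), for 0.1 s.
At the end, for the whole second after the job is handed in: The rack stands flat in the chute, at rest, within 5 mm of the end stop, wholly past the gate, and the gate has closed behind it (within 0.08 rad) (x of rack in the frame of chute between 0.085 and 0.094 m and value of joint gate below 0.08 rad and linear speed of rack below 0.02 m/s and z of rack in the frame of chute below 0.01 m and angle between rack's own z axis and vertical below 0.05 rad); the robot touches nothing.
It fails at once if the gate touches the rack (more than 1 N) (contact force between gate and rack above 1 N).
It fails at once if the rack is lifted (10 mm) or tipped (0.2 rad) (z of rack in the frame of chute above 0.016 m or angle between rack's own z axis and vertical above 0.2 rad).
It fails at once if the jar, wrench, screwdriver or bearing is disturbed (moved more than 25 mm) (distance of any of jar, wrench, screwdriver, bearing from where it was at the start of the episode above 0.025 m).
It also fails if it takes over 51 s, if anything falls off the work surface, if the arm or the gripper's body presses on something with over 40 N, if the wrist force passes 120 N, or if a joint passes its speed limit or range.

## Working session

There is one attempt and no reset: what is moved stays moved. The work goes in short steps, Python scripts to look and compute and a tool call to move; the robot and the scene stay as the last step left them, time stands still between calls to the robot, and variables do not carry over. Pictures are saved under pics/ and viewed, at most 10 in all, crops included, and the job is handed in when it is done.

Besides the shell and the picture viewer there is one more tool, called after "Emit:" as name(argument=value, ...), one argument or row to a line, values as JSON. play_rows: Moves the arm, as the interface text tells. Its arguments: {"type":"object","properties":{"plan":{"type":"array","items":{"type":"number"}},"squeeze":{"type":"number"}},"required":["plan"]}

```bash
ls; mkdir -p pics; python3 - <<'E'
from workcell import status, viewer, manip
import cv2,numpy as np
o=status.get_obs()
for k in o: print(k,np.round(o[k],4))
print(manip.tip_extent)
for n in ["scene","top"]:
    im=viewer.camera(n); cv2.imwrite(f"pics/{n}0.png",im[:,:,::-1])
    m=viewer.camera_model(n); print(n,m)
E
```

```text
pics
clock 0.0
joint_pos [-1.1576  0.3329 -0.0647  1.461   0.0216  1.3499 -0.0885]
joint_velocities [-0.0004  0.0005 -0.0006 -0.002  -0.0001 -0.0021 -0.0001]
tau [ 3.00000e-04 -6.25454e+01  4.92000e-02 -3.91609e+01  1.62000e-02
  9.80000e-03 -0.00000e+00]
position [0.2637 0.5662 0.2143]
ee_rot [ 2.162e-01  9.764e-01 -7.000e-04 -1.000e-04]
ft_force [-0.5508 -0.4794  0.4091]
torque [0.0258 0.0753 0.0003]
grasp_force 0.0
grip_width 0.9973
0.014
scene {'fx': 400.1083771723307, 'fy': 400.1083771723307, 'cx': 254.3619872611749, 'cy': 191.62327692968628, 'R': array([[ 0.82658641,  0.56276074, -0.00743383],
       [ 0.42856759, -0.63793444, -0.63981987],
       [-0.3648078 ,  0.52568051, -0.76848895]]), 't': array([-0.46631675, -0.19976246,  1.45731339])}
top {'fx': 458.682414651374, 'fy': 458.682414651374, 'cx': 263.3845127633344, 'cy': 190.50385644320363, 'R': array([[-0.01199192, -0.99969661, -0.0215149 ],
       [-0.99745044,  0.01347318, -0.07007922],
       [ 0.07034783,  0.02061966, -0.99730939]]), 't': array([0.01490454, 0.57453006, 1.59640449])}
```

View pics/scene0.png

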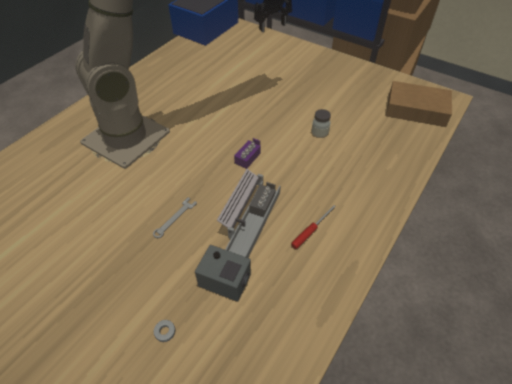

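View pics/top0.png

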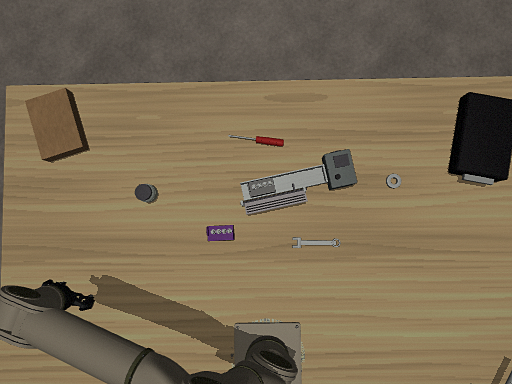

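The top view shows the chute from (242,195) to (325,172), with the cleaner box at (340,168). The treadle at (275,203) is on the robot side and the grey rack is in the channel at (262,186). The only lookalike is the purple rack at (220,232), which I reject. I choose the grey one in the channel and will check it in a close crop.

```bash
python3 - <<'E'
import cv2
a=cv2.imread("pics/top0.png")[140:225,232:362]
cv2.imwrite("pics/topc.png",cv2.resize(a,None,fx=6,fy=6,interpolation=cv2.INTER_CUBIC))
E
```

```text
(no output)
```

View pics/topc.png

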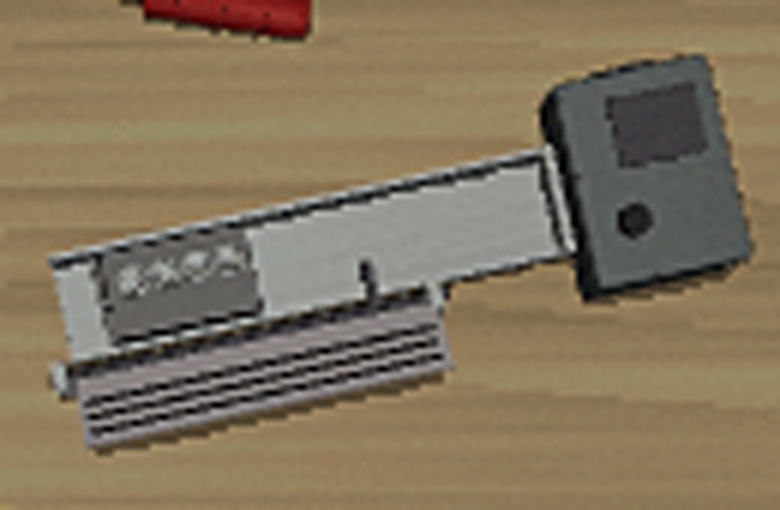

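The crop confirms the grey rack with four plugs standing in the channel left of the gate blade, at crop (180,290). The treadle's outer corners are at crop (95,450) and (452,370), and the wall ends at (50,262) and (545,150). Next I fit the chute pose from these.

```bash
cat > h.py <<'E'
import numpy as np, cv2
from workcell import status, viewer, manip
from scipy.spatial.transform import Rotation as Ro
def ray(m,u,v,z):
    R,t=np.array(m["R"]),np.array(m["t"]); c=-R.T@t
    d=R.T@[(u-m["cx"])/m["fx"],(v-m["cy"])/m["fy"],1]
    return c+d*(z-c[2])/d[2]
def fit(L,W):
    L,W=np.array(L)[:,:2],np.array(W)[:,:2]; l,w=L.mean(0),W.mean(0)
    H=(L-l).T@(W-w); a=np.arctan2(H[0,1]-H[1,0],H[0,0]+H[1,1])
    R=np.array([[np.cos(a),-np.sin(a)],[np.sin(a),np.cos(a)]])
    return a,w-R@l,R
E
python3 - <<'E'
from h import *
m=viewer.camera_model("top")
P=[((50,262),(-160,32,36)),((545,150),(135,32,36)),((95,450),(-160,-83.3,67)),((452,370),(55,-83.3,67)),((80,376),(-160,-43.5,44)),
((710,57),(232,60,85)),((750,255),(232,-60,85)),((590,300),(142,-60,85)),((558,92),(142,60,85))]
f=lambda p:((p[0]+.5)/6-.5+232,(p[1]+.5)/6-.5+140)
W=np.array([ray(m,*f(p),c[2]/1e3) for p,c in P]); L=np.array([c for p,c in P])/1e3
a,t,R=fit(L,W); print("yaw",np.degrees(a),"t",t); print(np.round(((W[:,:2]-t)@R-L[:,:2])*1e3,1))
for p in [(110,340),(262,312),(250,235),(95,255)]:
    print("rack",np.round((ray(m,*f(p),.046)[:2]-t)@R*1e3,1))
print("blade",np.round((ray(m,*f((366,264)),.044)[:2]-t)@R*1e3,1))
print("start yaw",Ro.from_quat(status.get_obs()["ee_rot"]).as_matrix())
print("wrist",viewer.camera_model("wrist"))
E
```

```text
yaw -78.5374522475158 t [ 0.60322658 -0.0732616 ]
[[ 0.3 -2.8]
 [ 1.  -0. ]
 [ 4.8 -1. ]
 [-2.2  0.6]
 [ 4.   3.5]
 [-0.  -1.2]
 [-3.2  4.5]
 [-6.5 -1.2]
 [ 1.9 -2.4]]
rack [-134.6  -23.4]
rack [-45.3 -26.2]
rack [-42.6  18.9]
rack [-132.8   26.6]
blade [ 19.4 -11.6]
start yaw [[-9.06527518e-01  4.22146437e-01 -4.95157089e-04]
 [ 4.22146727e-01  9.06526831e-01 -1.11594331e-03]
 [-2.22183063e-05 -1.22066227e-03 -9.99999255e-01]]
wrist {'fx': 340.61594443955323, 'fy': 340.61594443955323, 'cx': 261.96748434750623, 'cy': 192.11912835009312, 'R': array([[ 0.42290984,  0.90616899, -0.0022433 ],
       [ 0.86715841, -0.40398252,  0.29126347],
       [ 0.26302767, -0.12512349, -0.95664024]]), 't': array([-0.62485238, -0.0375032 ,  0.38071859])}
```

Emit:
play_rows(
  plan=[0,0,53.5,-0.467,-0.334,0.02,0.8,0,0,53.5,-0.467,-0.334,0.02,0.8,0,0,53.5,-0.467,-0.334,0.02,0.8,0,0,53.5,-0.467,-0.334,0.02,0.8,0,0,53.5,-0.467,-0.334,0.02,0.8,0,0,53.5,-0.467,-0.334,0.02,0.8,0,0,53.5,-0.467,-0.334,0.02,0.8,0,0,53.5,-0.467,-0.334,0.02,0.8,0,0,53.5,-0.467,-0.334,0.02,0.8,0,0,53.5,-0.467,-0.334,0.02,0.8,0,0,53.5,-0.467,-0.334,0.02,0.8,0,0,53.5,-0.467,-0.334,0.02,0.8,0,0,53.5,-0.467,-0.334,0.02,0.8,0,0,53.5,-0.467,-0.334,0.02,0.8,0,0,53.5,-0.467,-0.334,0.02,0.8],
)

```text
clock: 1.98
position: [0.5461, 0.0671, 0.1952]
ee_rot: [0.632, 0.775, 0.0, -0.0]
ft_force: [-0.5, -0.1, 0.1]
grip_width: 0.803
grasp_force: 0.0
```

```bash
python3 - <<'E'
from h import *
o=status.get_obs(); print(o["position"],o["grip_width"],o["clock"],manip.tip_extent,o["ft_force"])
T=Ro.from_quat(o["ee_rot"]).as_matrix(); print(T)
im=viewer.camera("wrist"); cv2.imwrite("pics/w1.png",cv2.resize(im[:,:,::-1],None,fx=1.5,fy=1.5))
m=viewer.camera_model("wrist"); print(m)
# predicted pixels of chute points
a=np.radians(-78.54); t=np.array([.6032,-.0733])
R=np.array([[np.cos(a),-np.sin(a)],[np.sin(a),np.cos(a)]])
for n,c in dict(wallE=(-160,32,36),tread0=(-160,-83,67),tread1=(55,-83,67),rearL=(-133,26,46),rearR=(-133,-26,46),blade=(20,-12,44),stop=(135,0,6),wallm=(-160,-32,30)).items():
    X=np.r_[t+R@np.array(c[:2])/1e3,c[2]/1e3]; p=np.array(m["R"])@X+m["t"]
    print(n,np.round([(m["fx"]*p[0]/p[2]+m["cx"])*1.5,(m["fy"]*p[1]/p[2]+m["cy"])*1.5]))
E
```

```text
[0.5460998  0.06709289 0.19518134] 0.8027713884125719 1.975 0.014 [-0.52424848 -0.10353217  0.13947841]
[[-2.00519554e-01  9.79689689e-01  1.43864488e-04]
 [ 9.79689678e-01  2.00519517e-01  2.39471869e-04]
 [ 2.05760483e-04  1.88961346e-04 -9.99999961e-01]]
{'fx': 340.61594443955323, 'fy': 340.61594443955323, 'cx': 261.96748434750623, 'cy': 192.11912835009312, 'R': array([[ 9.79912730e-01,  1.99426529e-01,  3.18016439e-04],
       [ 1.90678769e-01, -9.37394011e-01,  2.91434511e-01],
       [ 5.84178797e-02, -2.85519749e-01, -9.56590730e-01]]), 't': array([-0.54868433, -0.07296225,  0.34817938])}
wallE [488. 238.]
tread0 [297. 248.]
tread1 [314. 550.]
rearL [479. 283.]
rearR [396. 283.]
blade [415. 486.]
stop [425. 570.]
wallm [387. 236.]
```

View pics/w1.png

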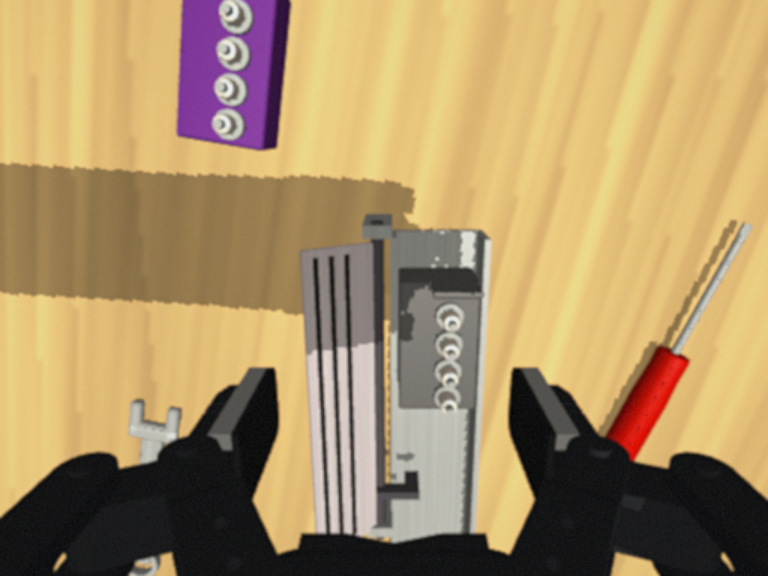

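The wrist view shows the rack with its rear plate top at about (457,291), the treadle corner at (302,250), the wall end at (490,235), and the blade at (412,486). All are within about 5 px (3 mm) of the prediction. The fingertips are at (270,370) and (515,370).

```bash
cat >> h.py <<'E'
A=np.radians(-78.54); T0=np.array([.6032,-.0733])
RC=np.array([[np.cos(A),-np.sin(A)],[np.sin(A),np.cos(A)]])
ch=lambda X:np.round(np.r_[(np.array(X[:2])-T0)@RC,X[2]]*1e3,1)
E
python3 - <<'E'
from h import *
m=viewer.camera_model("wrist")
print("tcp",ch(status.get_obs()["position"]))
for n,u,v,z in [("platetop",457,291,.066),("foot",440,268,.006),("rearR46",400,290,.046),("front46",400,408,.046),("wallE",489,234,.036),("wallE-",393,231,.03),("tread0",302,250,.067),("blade",418,472,.044),("tipL",275,370,.181),("tipR",512,370,.181),("tipLout",248,368,.181)]:
    print(n,ch(ray(m,u/1.5,v/1.5,z)))
E
```

```text
tcp [-148.8  -28.1  195.1]
platetop [-134.2   10.    66. ]
foot [-132.5    5.3    6. ]
rearR46 [-128.6  -23.4   46. ]
front46 [-44.6 -23.   46. ]
wallE [-162.5   32.7   36. ]
wallE- [-163.3  -27.9   30. ]
tread0 [-159.1  -80.2   67. ]
blade [ 7.9 -9.9 44. ]
tipL [-139.  -72.  181.]
tipR [-139.    16.5  181. ]
tipLout [-139.8  -82.   181. ]
```

```bash
python3 - <<'E'
from h import *
m=viewer.camera_model("wrist")
print("cam",ch(-np.array(m["R"]).T@m["t"]))
for z in [.181,.191,.2,.21,.22]:
    print(z,[ch(ray(m,u/1.5,v/1.5,z))[:2] for u,v in [(275,370),(512,370),(248,368),(540,370),(215,440)]])
im=cv2.imread("pics/w1.png")[330:576,130:660]; cv2.imwrite("pics/w1c.png",cv2.convertScaleAbs(cv2.resize(im,None,fx=1.5,fy=1.5),alpha=2,beta=30))
E
```

```text
cam [-223.8  -28.1  354.5]
0.181 [array([-139.,  -72.]), array([-139. ,   16.5]), array([-139.8,  -82. ]), array([-139. ,   26.9]), array([-108.9,  -97.4])]
0.191 [array([-143.9,  -69.4]), array([-143.9,   13.9]), array([-144.6,  -78.9]), array([-143.9,   23.8]), array([-115.5,  -93.4])]
0.2 [array([-148.3,  -67.2]), array([-148.3,   11.6]), array([-149. ,  -76.1]), array([-148.3,   20.9]), array([-121.5,  -89.8])]
0.21 [array([-153.1,  -64.6]), array([-153.2,    9. ]), array([-153.8,  -73. ]), array([-153.2,   17.7]), array([-128.1,  -85.8])]
0.22 [array([-158. ,  -62.1]), array([-158.1,    6.5]), array([-158.7,  -69.9]), array([-158.1,   14.6]), array([-134.7,  -81.8])]
```

View pics/w1c.png

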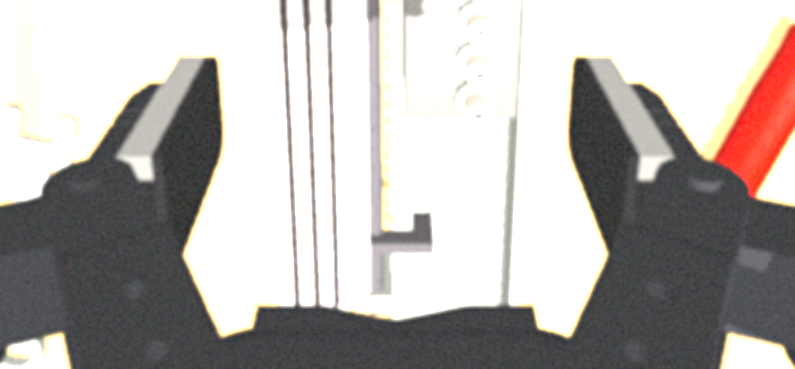

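```bash
python3 - <<'E'
from h import *
m=viewer.camera_model("wrist")
for z in [.181,.191,.2,.21,.22]:
    print(z,[ch(ray(m,u/1.5,v/1.5,z))[:2] for u,v in [(274.5,369),(277,430),(511,369),(510,430),(249,369),(537,369)]])
E
```

```text
0.181 [array([-139.4,  -72.1]), array([-113.4,  -72.9]), array([-139.4,   16.1]), array([-113.4,   17.5]), array([-139.4,  -81.6]), array([-139.4,   25.8])]
0.191 [array([-144.2,  -69.6]), array([-119.8,  -70.3]), array([-144.3,   13.5]), array([-119.8,   14.8]), array([-144.2,  -78.5]), array([-144.3,   22.7])]
0.2 [array([-148.6,  -67.3]), array([-125.5,  -68. ]), array([-148.7,   11.3]), array([-125.5,   12.5]), array([-148.6,  -75.8]), array([-148.7,   19.9])]
0.21 [array([-153.5,  -64.8]), array([-131.8,  -65.4]), array([-153.5,    8.7]), array([-131.9,    9.9]), array([-153.5,  -72.7]), array([-153.5,   16.8])]
0.22 [array([-158.3,  -62.2]), array([-138.2,  -62.8]), array([-158.4,    6.2]), array([-138.2,    7.2]), array([-158.3,  -69.6]), array([-158.4,   13.7])]
```

Emit:
play_rows(
  plan=[0,0,0,0.002,0,0.05,0.8,0,0,0,0.002,0,0.09,0.8,0,0,0,0.002,0,0.11,0.8,0,0,0,0.002,0,0.11,0.8],
)

```text
clock: 2.52
position: [0.5447, 0.0684, 0.0838]
ee_rot: [0.632, 0.775, -0.001, -0.001]
ft_force: [-0.7, 0.3, 0.3]
grip_width: 0.804
grasp_force: 0.0
```

Emit:
play_rows(
  plan=[0,0,0,0,0,0.005,0.8,0,0,0,0,0,0.01,0.8,0,0,0,0,0,0.01,0.8],
)

```text
clock: 2.9
position: [0.5458, 0.0687, 0.0752]
ee_rot: [0.632, 0.775, 0.0, 0.0]
ft_force: [-0.9, -0.8, -0.3]
grip_width: 0.802
grasp_force: 0.0
```

Emit:
play_rows(
  plan=[0,0,0,0,0,0.005,0.8,0,0,0,0,0,0.01,0.8,0,0,0,0,0,0.01,0.8],
)

```text
clock: 3.28
position: [0.5455, 0.0686, 0.0646]
ee_rot: [0.632, 0.775, -0.0, -0.0]
ft_force: [-0.5, 0.5, 0.6]
grip_width: 0.801
grasp_force: 0.0
```

Emit:
play_rows(
  plan=[0,0,0,0,0,0.005,0.8,0,0,0,0,0,0.01,0.8,0,0,0,0,0,0.01,0.8],
)

```text
clock: 3.65
position: [0.5454, 0.0686, 0.0546]
ee_rot: [0.633, 0.775, -0.0, -0.0]
ft_force: [-0.3, -0.2, 0.0]
grip_width: 0.802
grasp_force: 0.0
```

```bash
python3 - <<'E'
from h import *
o=status.get_obs(); print(ch(o["position"]),o["ft_force"])
im=viewer.camera("scene"); c=cv2.resize(im[150:260,180:310,::-1],None,fx=5,fy=5,interpolation=cv2.INTER_CUBIC)
w=viewer.camera("wrist"); cv2.imwrite("pics/w2.png",w[:,:,::-1])
cv2.imwrite("pics/s2.png",np.hstack([cv2.resize(c,(473,400)),cv2.resize(w[:,100:414,::-1],(327,400))]))
E
```

```text
[-150.5  -28.4   54.6] [-0.34738477 -0.20342399  0.04170263]
```

View pics/s2.png

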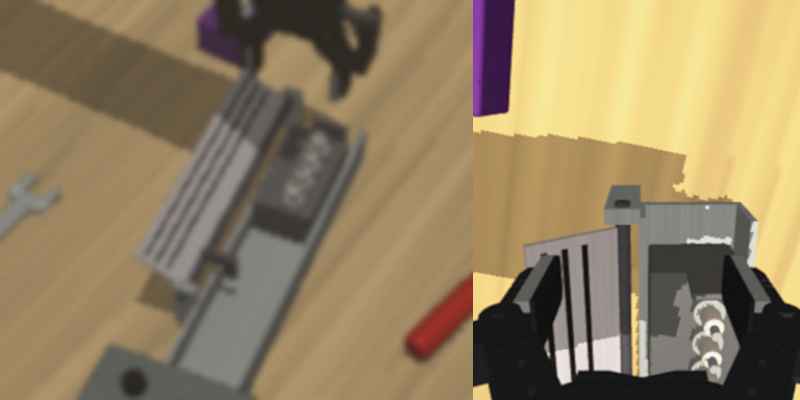

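The left panel shows the fingertips at (250,75), at the treadle's end, and (340,95), over the channel behind the rack. There is no contact yet. I'll triangulate the tip height.

```bash
python3 - <<'E'
from h import *
s=viewer.camera_model("scene"); m=viewer.camera_model("wrist")
def C(m,u,v):
    R=np.array(m["R"]); d=R.T@[(u-m["cx"])/m["fx"],(v-m["cy"])/m["fy"],1]; return -R.T@m["t"],d/np.linalg.norm(d)
for n,a,b in [("R",(340,95),(722,240)),("L",(250,75),(560,260))]:
    c1,d1=C(s,a[0]/473*130+180,a[1]/400*110+150); c2,d2=C(m,(b[0]-473)/327*314+100,b[1]/400*384)
    k=np.linalg.lstsq(np.c_[d1,-d2],c2-c1,rcond=None)[0]
    print(n,ch(c1+d1*k[0]),ch(c2+d2*k[1]))
    for z in (.05,.06,.07,.08): print(z,ch(ray(s,a[0]/473*130+180,a[1]/400*110+150,z)),ch(ray(m,(b[0]-473)/327*314+100,b[1]/400*384,z)))
E
```

```text
R [-160.4    7.1   65.2] [-161.1    8.6   65.2]
0.05 [-173.3    2.6   50. ] [-154.5   12.3   50. ]
0.06 [-164.8    5.5   60. ] [-158.8    9.9   60. ]
0.07 [-156.3    8.5   70. ] [-163.1    7.4   70. ]
0.08 [-147.8   11.5   80. ] [-167.5    5.    80. ]
L [-150.6  -72.2   67.5] [-151.2  -65.7   65.5]
0.05 [-165.3  -78.9   50. ] [-143.4  -69.7   50. ]
0.06 [-156.9  -75.1   60. ] [-148.4  -67.1   60. ]
0.07 [-148.4  -71.2   70. ] [-153.4  -64.6   70. ]
0.08 [-140.   -67.4   80. ] [-158.4  -62.1   80. ]
```

Emit:
play_rows(
  plan=[0,0,0,0,0,0.005,0.8,0,0,0,0,0,0.005,0.8],
)

```text
clock: 4.0
position: [0.5455, 0.0686, 0.0497]
ee_rot: [0.632, 0.775, -0.0, -0.0]
ft_force: [0.2, 0.8, 0.0]
grip_width: 0.802
grasp_force: 0.0
```

Emit:
play_rows(
  plan=[0,0,0,0,0,0.005,0.8,0,0,0,0,0,0.005,0.8],
)

```text
clock: 4.25
position: [0.5455, 0.0686, 0.0446]
ee_rot: [0.632, 0.775, -0.0, -0.0]
ft_force: [-0.1, -0.2, 0.3]
grip_width: 0.801
grasp_force: 0.0
```

Emit:
play_rows(
  plan=[0,0,0,0,0,0.005,0.8,0,0,0,0,0,0.005,0.8],
)

```text
clock: 4.5
position: [0.5455, 0.0686, 0.0396]
ee_rot: [0.632, 0.775, -0.0, -0.0]
ft_force: [-0.2, 0.4, -0.3]
grip_width: 0.804
grasp_force: 0.0
```

Emit:
play_rows(
  plan=[0,0,0,0,0,0.005,0.8,0,0,0,0,0,0.005,0.8],
)

```text
clock: 4.75
position: [0.5459, 0.0687, 0.0349]
ee_rot: [0.632, 0.775, 0.0, 0.0]
ft_force: [0.4, 0.4, 1.9]
grip_width: 0.798
grasp_force: 1.0
```

```bash
python3 - <<'E'
from h import *
o=status.get_obs(); print(ch(o["position"]),o["ft_force"])
im=viewer.camera("scene"); s=viewer.camera_model("scene")
c=cv2.resize(im[100:220,190:310,::-1],None,fx=5,fy=5,interpolation=cv2.INTER_CUBIC)
def pj(c3):
    X=np.r_[T0+RC@np.array(c3[:2])/1e3,c3[2]/1e3]; p=s["R"]@X+s["t"]; return (int((s["fx"]*p[0]/p[2]+s["cx"]-190)*5),int((s["fy"]*p[1]/p[2]+s["cy"]-100)*5))
x,y,z=ch(o["position"])
for zz,col in [(0,(0,0,255)),(22,(0,255,255)),(59,(0,255,0)),(85,(255,0,0))]: cv2.circle(c,pj((x,y,z+zz)),4,col,-1)
cv2.imwrite("pics/s3.png",cv2.convertScaleAbs(c,alpha=1.5,beta=15))
E
```

```text
[-150.5  -28.    34.9] [0.38049737 0.43032197 1.9397835 ]
```

View pics/s3.png

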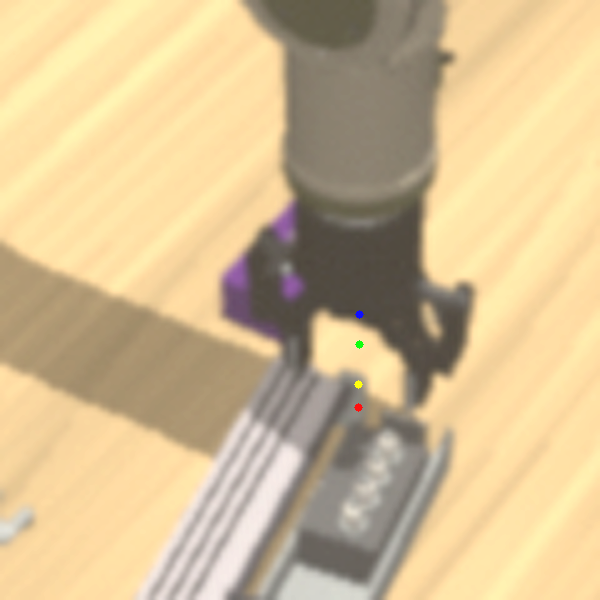

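The tips are about 22 mm above the reported TCP, and the body's lower edge is about 60 mm above the tips. That clears the plugs and the blade with the tool held vertical, so I keep pressing.

Emit:
play_rows(
  plan=[0,0,0,0,0,0.004,0.8,0,0,0,0,0,0.008,0.8,0,0,0,0,0,0.012,0.8,0,0,0,0,0,0.012,0.8],
)

```text
clock: 5.3
position: [0.5453, 0.0686, 0.0226]
ee_rot: [0.633, 0.775, -0.0, -0.0]
ft_force: [-2.1, 0.3, 3.1]
grip_width: 0.801
grasp_force: 1.6
```

Emit:
play_rows(
  plan=[0,0,0,0,0,0.004,0.8,0,0,0,0,0,0.008,0.8,0,0,0,0,0,0.008,0.8],
)

```text
clock: 5.68
position: [0.5459, 0.0687, 0.015]
ee_rot: [0.632, 0.775, 0.0, 0.0]
ft_force: [-1.4, -0.2, 5.1]
grip_width: 0.8
grasp_force: 2.4
```

```bash
python3 - <<'E'
from h import *
o=status.get_obs(); print(ch(o["position"]),o["ft_force"])
w=viewer.camera("wrist")[:,:,::-1]; t=viewer.camera("top")[:,:,::-1]
cv2.imwrite("pics/w4.png",np.hstack([cv2.resize(w[120:,90:430],(476,370)),cv2.resize(t[150:225,240:305],(321,370),interpolation=cv2.INTER_CUBIC)]))
E
```

```text
[-150.5  -28.    15. ] [-1.43609117 -0.18355822  5.1187003 ]
```

View pics/w4.png

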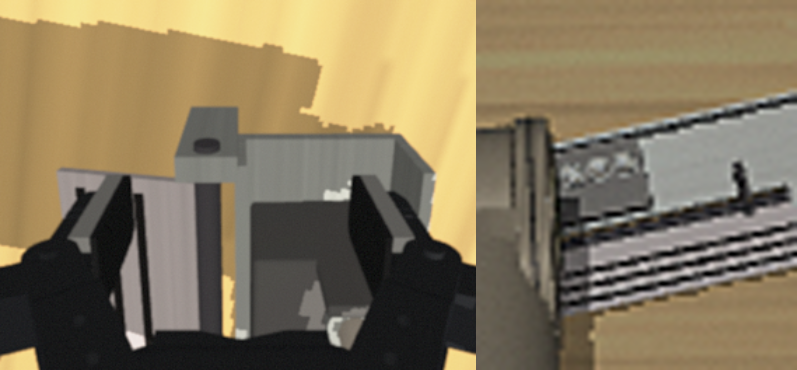

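The gate is partly up: the treadle is near 16° below level and the blade has swung towards -y. I press on about 7 mm more.

Emit:
play_rows(
  plan=[0,0,0,0,0,0.003,0.8,0,0,0,0,0,0.006,0.8,0,0,0,0,0,0.006,0.8],
)

```text
clock: 6.15
position: [0.5469, 0.0689, 0.0097]
ee_rot: [0.632, 0.775, 0.001, 0.001]
ft_force: [0.6, -0.1, 5.9]
grip_width: 0.801
grasp_force: 2.7
```

Emit:
play_rows(
  plan=[0,0,0,0,0,0.002,0.8,0,0,0,0,0,0.002,0.8],
)

```text
clock: 6.4
position: [0.5471, 0.0689, 0.0079]
ee_rot: [0.632, 0.775, 0.001, 0.001]
ft_force: [0.8, -0.1, 6.3]
grip_width: 0.802
grasp_force: 2.8
```

Emit:
play_rows(
  plan=[0,0,0,0,0,0.002,0.8,0,0,0,0,0,0.002,0.8],
)

```text
clock: 6.65
position: [0.547, 0.0689, 0.0058]
ee_rot: [0.632, 0.775, 0.001, 0.001]
ft_force: [0.5, -0.4, 6.5]
grip_width: 0.803
grasp_force: 2.8
```

Emit:
play_rows(
  plan=[0,0,0,0,0,0.002,0.8,0,0,0,0,0,0.002,0.8],
)

```text
clock: 6.9
position: [0.5466, 0.0689, 0.0036]
ee_rot: [0.632, 0.775, 0.001, 0.0]
ft_force: [0.6, -0.2, 7.0]
grip_width: 0.8
grasp_force: 2.8
```

Emit:
play_rows(
  plan=[0,0,0,0,0,0.002,0.8,0,0,0,0,0,0.002,0.8],
)

```text
clock: 7.15
position: [0.5471, 0.069, 0.0027]
ee_rot: [0.633, 0.775, 0.001, 0.001]
ft_force: [-3.5, -1.2, 17.0]
grip_width: 0.8
grasp_force: 8.0
```

```bash
python3 - <<'E'
from h import *
o=status.get_obs(); print(ch(o["position"]),o["ft_force"])
w=viewer.camera("wrist")[:,:,::-1]; t=viewer.camera("top")[:,:,::-1]
cv2.imwrite("pics/w5.png",np.hstack([cv2.resize(w[120:,90:430],(476,370)),cv2.resize(t[165:215,255:309],(321,370),interpolation=cv2.INTER_CUBIC)]))
E
```

```text
[-150.6  -26.7    2.7] [-3.4725087  -1.15252711 16.97783072]
```

View pics/w5.png

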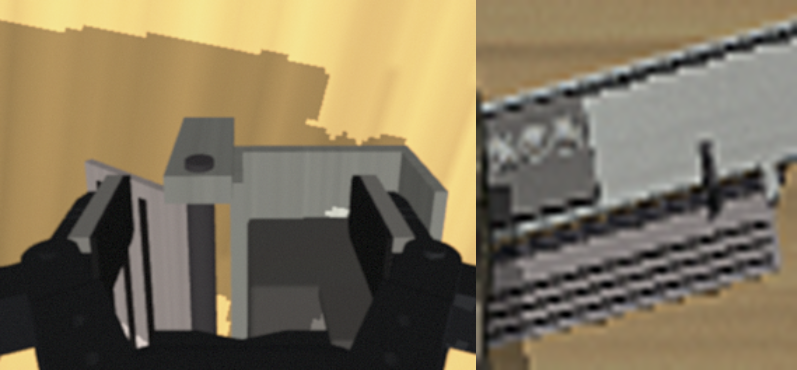

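The force jump shows the gate's upper stop, with the treadle now steeply down. I back off 2 mm and push along +x of the chute, which is tool -x.

Emit:
play_rows(
  plan=[0,0,0,0,0,-0.002,0.8,0,0,0,0,0,-0.002,0.8,0,0,0,-0.004,0,-0.002,0.8,0,0,0,-0.008,0,-0.002,0.8,0,0,0,-0.012,0,-0.002,0.8,0,0,0,-0.016,0,-0.002,0.8,0,0,0,-0.02,0,-0.002,0.8,0,0,0,-0.025,0,-0.002,0.8,0,0,0,-0.03,0,-0.002,0.8,0,0,0,-0.035,0,-0.002,0.8,0,0,0,-0.04,0,-0.002,0.8],
)

```text
clock: 8.62
position: [0.5535, 0.0312, 0.0032]
ee_rot: [0.632, 0.775, 0.001, -0.001]
ft_force: [-3.6, 5.8, 4.2]
grip_width: 0.798
grasp_force: 2.8
```

Emit:
play_rows(
  plan=[0,0,0,-0.005,0,-0.001,0.8,0,0,0,-0.01,0,-0.001,0.8,0,0,0,-0.015,0,-0.001,0.8,0,0,0,-0.02,0,-0.001,0.8,0,0,0,-0.025,0,-0.001,0.8,0,0,0,-0.03,0,-0.001,0.8,0,0,0,-0.035,0,-0.001,0.8,0,0,0,-0.04,0,-0.001,0.8,0,0,0,-0.045,0,-0.001,0.8,0,0,0,-0.05,0,-0.001,0.8,0,0,0,-0.055,0,-0.001,0.8,0,0,0,-0.06,0,-0.001,0.8,0,0,0,-0.065,0,-0.001,0.8,0,0,0,-0.07,0,-0.001,0.8,0,0,0,-0.075,0,-0.001,0.8,0,0,0,-0.08,0,-0.001,0.8],
)

```text
clock: 10.62
position: [0.5692, -0.0476, 0.0038]
ee_rot: [0.632, 0.775, 0.0, -0.001]
ft_force: [-3.8, 4.1, 4.9]
grip_width: 0.799
grasp_force: 2.7
```

Emit:
play_rows(
  plan=[0,0,0,-0.005,0,0,0.8,0,0,0,-0.01,0,0,0.8,0,0,0,-0.015,0,0,0.8,0,0,0,-0.02,0,0,0.8,0,0,0,-0.025,0,0,0.8,0,0,0,-0.03,0,0,0.8,0,0,0,-0.035,0,0,0.8,0,0,0,-0.04,0,0,0.8,0,0,0,-0.045,0,0,0.8,0,0,0,-0.05,0,0,0.8,0,0,0,-0.055,0,0,0.8,0,0,0,-0.055,0,0,0.8],
)

```text
clock: 12.12
position: [0.5803, -0.1024, 0.0039]
ee_rot: [0.632, 0.775, 0.0, -0.001]
ft_force: [-4.5, 2.2, 4.3]
grip_width: 0.801
grasp_force: 2.7
```

Emit:
play_rows(
  plan=[0,0,0,-0.002,0,0,0.8,0,0,0,-0.004,0,0,0.8,0,0,0,-0.004,0,0,0.8],
)

```text
clock: 12.5
position: [0.5812, -0.1059, 0.0039]
ee_rot: [0.632, 0.775, 0.0, -0.001]
ft_force: [-3.3, 3.3, 5.5]
grip_width: 0.8
grasp_force: 3.2
```

Emit:
play_rows(
  plan=[0,0,0,-0.002,0,0,0.8,0,0,0,-0.004,0,0,0.8,0,0,0,-0.004,0,0,0.8],
)

```text
clock: 12.88
position: [0.5821, -0.1097, 0.004]
ee_rot: [0.632, 0.775, 0.0, -0.001]
ft_force: [-2.9, 3.9, 4.5]
grip_width: 0.802
grasp_force: 3.2
```

Emit:
play_rows(
  plan=[0,0,0,-0.002,0,0,0.8,0,0,0,-0.002,0,0,0.8],
)

```text
clock: 13.12
position: [0.5826, -0.1116, 0.004]
ee_rot: [0.632, 0.775, 0.0, -0.001]
ft_force: [-3.4, 4.6, 4.2]
grip_width: 0.798
grasp_force: 3.2
```

Front edge of the finger is at about x = 44; contact with the stop should be near.

Emit:
play_rows(
  plan=[0,0,0,-0.002,0,0,0.8,0,0,0,-0.002,0,0,0.8],
)

```text
clock: 13.38
position: [0.5829, -0.113, 0.004]
ee_rot: [0.632, 0.775, 0.0, -0.001]
ft_force: [-5.7, 6.7, 6.5]
grip_width: 0.8
grasp_force: 4.5
```

Emit:
play_rows(
  plan=[0,0,0,-0.002,0,0,0.8,0,0,0,-0.002,0,0,0.8],
)

```text
clock: 13.62
position: [0.5829, -0.113, 0.004]
ee_rot: [0.631, 0.775, 0.001, -0.002]
ft_force: [-9.9, 12.0, 10.2]
grip_width: 0.803
grasp_force: 7.6
```

Position stalled with rising force, so the rack is home. I back off and then rise, letting the gate close.

Emit:
play_rows(
  plan=[0,0,0,0.003,0,0,0.8,0,0,0,0.006,0,0,0.8,0,0,0,0.006,0,0,0.8,0,0,0,0.006,0,-0.01,0.8,0,0,0,0.006,0,-0.02,0.8,0,0,0,0.006,0,-0.03,0.8,0,0,0,0.006,0,-0.04,0.8,0,0,0,0.006,0,-0.06,0.8,0,0,0,0.006,0,-0.1,0.8,0,0,0,0.006,0,-0.15,0.8,0,0,0,0.006,0,-0.2,0.8,0,0,0,0.15,-0.05,-0.25,0.8,0,0,0,0.3,-0.05,-0.25,0.8,0,0,0,0.3,-0.05,-0.25,0.8,0,0,0,0.3,-0.05,-0.25,0.8,0,0,0,0.3,-0.05,-0.25,0.8,0,0,0,0.3,-0.05,-0.25,0.8],
)

```text
clock: 15.75
position: [0.473, 0.1717, 0.2555]
ee_rot: [0.63, 0.777, 0.001, -0.0]
ft_force: [0.8, -0.7, -0.9]
grip_width: 0.797
grasp_force: 0.0
```

```bash
python3 - <<'E'
from h import *
o=status.get_obs(); print(o["position"],o["ft_force"],o["clock"])
t=viewer.camera("top")[:,:,::-1]; cv2.imwrite("pics/end.png",cv2.resize(t[140:225,232:362],None,fx=6,fy=6,interpolation=cv2.INTER_CUBIC))
E
```

```text
[0.47304736 0.17169537 0.25552642] [ 0.83577942 -0.70625819 -0.93981608] 15.75
```

View pics/end.png

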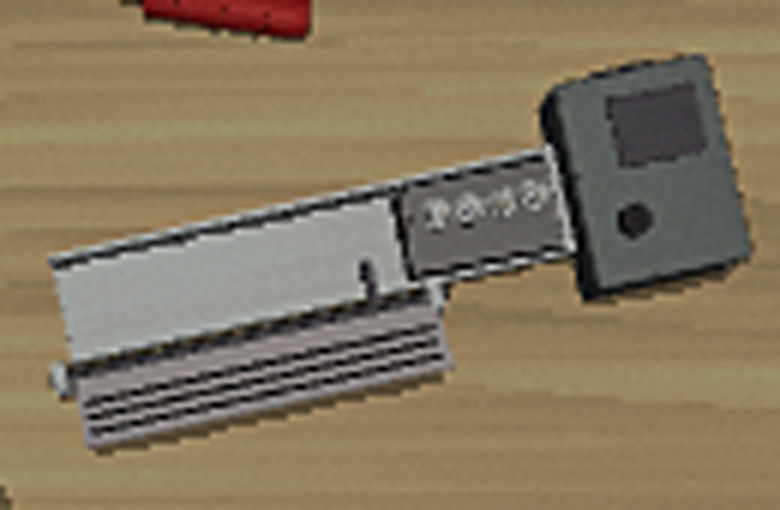

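The rack is against the stop at crop (485,220), the gate is closed behind it at (366,280), and the arm is clear.

```bash
python3 -c "
from workcell import manip; print(manip.hand_in())"
```

```text
the job is handed in; nothing more can be done
None
```

I handed the job in at about 16 s: the last picture shows the rack home against the end stop, the gate closed behind it and the arm clear, but the hand-in gave no verdict.

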